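Tighten a herb tin in the bracing block and set it on the scale

ROBOT

A 6-joint arm with a two-finger parallel gripper is mounted at the origin on the work surface. World frame = base frame: x ahead of the robot, y to its left, z up, the work surface at z = 0. Lengths are in m, angles in degrees, forces in N, time in s.
With the tool pointing down it reaches from about 0.25 to 0.725 m from the base axis. Payload 9.7 kg.
Tool frame: the origin (TCP) lies on the centre line of the jaws, within the pads' length; the fingertips stand 22 mm ahead of it and the grasp point (between the pads) lies 3 mm ahead of it; z points along the fingers, y is the direction in which the jaws open and shut (so a half turn about z gives the same grasp; the last joint's range is limited). The gripper opens to 85 mm and grips with 20 to 120 N. Pads are 22 mm wide; open, the fingers measure 114 mm over their backs; the gripper's body (76 mm by 85 mm) begins 54 mm behind the grasp point. The pads swing forward as they close: fully open they stand 13 mm farther back than shut.
Start: joints at [-68.182, 4.979, 10.078, 95.1, 0, 90], TCP at [0.204, -0.511, 0.222] pointing down, gripper open.
Joint ranges: [-179.16, 179.16], [-48.56, 103.87], [-65.8, 70.77], [-126.05, 130.52], [-82.76, 87.17], [-180, 180]. Speed limits (degrees/s): [127.2, 127.2, 147.25, 180, 180, 180].

INTERFACE

Orientations are given as [roll, pitch, yaw] about the fixed x, y, z axes, in that order (R = Rz(yaw) Ry(pitch) Rx(roll)).
In Python, from workcell import monitor, eyes, job gives the robot as it stands. The module is installed in compiled form; this text tells all that it offers.
- The arm moves only by the tool drive_tool, never from a script. Its argument "plan" is a list of rows, each a list of 3 entries, a list of its own where there are three numbers: the opening, from 0 (shut) to 1 (fully open), then the shift along the world's x, y, z in m, then the turn about the world's z in degrees. In form: [[gripper, [x, y, z], yaw], ...]. A call has 1 to 10 rows; each row shifts and turns the commanded pose from where the row before left it; what a row does not reach is not made up. A row lasts 1/8 s, in which the tool goes at most 62.5 mm and 10.7 degrees, less where a joint would pass 70% of its speed; a pose out of reach is approached as far as the arm can. A call is refused whole if a number of a shift passes 0.0625 or a number of a turn 10.7, either way. A call with a gripper value outside its range is refused whole. The fingers move at their own pace and stop on an object; "grip_force" is the grip in N (left out, the last holds). Time passes only in rows, so rows that do not move let the fingers close. It gives the time, the measured TCP pose, the force and the opening at its end, in the units of the state.
- monitor.get_obs(): the state, without advancing time (a new reading comes with each control period).
- eyes.camera(name): name is "scene" or "side" or "wrist"; returns (picture, depth): 420x560x3 uint8, red, green, blue; 420x560 float32, m along the optical axis (not along the pixel's ray), 0 where there is no reading.
- eyes.camera_params(name): a dict with "fx", "fy", "cx", "cy" (pixels), "extrinsics" (4x4, takes a point from world to camera coordinates); the wrist camera has in their place "mount" (4x4, takes a point from camera to tool coordinates, whose origin is the TCP and whose axes are the flange's). Camera axes: x right, y down, z forward; pixel columns grow to the right and rows downward; lengths in m; the calibration is good to about 2 mm. A picture is of the moment at which its call begins: read the wrist's pose just before it. camera_params takes no time and is no camera call.
- job.job_done(): hands the job in, once; it reports no verdict.
The state is a dict: "time": time; "q": joint angles; "qd": joint speeds; "joint_efforts": joint torques, N m; "ee_pos": TCP position; "tcp_rot": TCP orientation; "wrist_force": force on the tool from outside, world axes, zero at the start; "torque": the same for the moment, N m; "opening": finger opening in m.
Only numpy, scipy, OpenCV 4.12 (cv2) and the standard library are available. Lean on these libraries where they do the work, as an engineer would, in place of code of your own. Each camera call takes 0.05 s, during which the arm holds its last target.

TASK

The screw lid of the blue tin has been left loose, and the tin just spins along on its round foot if you twist the lid where it stands. Keeping it upright and never dropping it, stand the tin between the rails of the wooden bracing block and let go of it, then take the lid by its black wing and, with the tin still standing in the block, turn it clockwise until it is fully tight (red wing end at the tin's red mark). Then move the shut tin to the middle of the scale's steel platter, leave it standing there, and do not disturb the mortar, the jar or the dish.

Things in the scene. Friction and masses are not known exactly. Their poses are not given: they have to be found in the camera images.
- tin: Loose square blue tin, 0.35 to 0.65 kg. Origin: centre of its underside, z up. Round foot (radius 20, height 5), body 54 x 54 from z = 5 to 85, flat sides facing its x and y; blank label on -x, red mark on the +x side and top edge. Lid (radius 23) at z = 87 to 99, wing on it to z = 121, the highest point. On a bare surface the whole tin spins with the lid, so the lid is not tightened.
- lid (a joint): Turn of the screw lid relative to the tin, rad. 0 = fully tight (hard stop); starts loose at 1.0 to 2.0. Clockwise from above tightens and lowers the value. Stiff: takes 0.22 N m all the way and stays where left; does not rise or fall as it turns and cannot come off (end stop at 2.6).
- lid_wing (a point): Centre of the lid's black grip wing, on the tin's upright axis, 110 mm above its underside. The wing is a bar 44 mm long along this point's x, 12 thick along y, 22 high (11 above and below this point), standing on the lid's flat aluminium top. Its red end is +x; when tight, this x axis is the tin's x axis.
- brace: Wooden bracing block, fixed. Origin: centre of its underside; base plate 170 (x) x 120 (y) x 12 mm: a tin in it stands at z = 12. Two 150 mm rails along its x, 60 mm apart inside (y = -30 to 30), tops 43 mm above the counter, leaning outward above z = 35 as a lead-in; open at both x ends. A tin between them, sides along the rails, can turn only about 0.12 rad either way.
- scale: Counter scale fixed to the counter. Origin on the counter under the middle of the steel platter (130 x 130 mm, top at z = 45); white housing with a blank dark display reaches 113 mm to -x, there only 28 mm high.
- platter (a point): Middle of the top face of the scale's steel platter, 45 mm above the counter, z up.
- mortar: Bystander: brass mortar, rim radius 42, height 60 mm, with its pestle fixed leaning in it (top at 97 mm), loose. Origin at the centre of its underside.
- jar: Bystander: amber glass jar with wooden cap, radius 30, height 85 mm, loose. Origin at the centre of its underside.
- dish: Bystander: white ceramic dish, rim radius 45, height 35 mm, loose. Origin at the centre of its underside.
Not all that is in view belongs to the job. Of the things that look like the tin, the largest one is meant.

How it is judged:
By the outcome, as a careful person would: the job done as asked, in the order asked, and still so for the second after the job is handed in, with the robot touching nothing.
It also fails if it takes over 69 s, if anything falls off the work surface, if the arm or the gripper's body presses on something with over 40 N, if the wrist force passes 120 N, or if a joint passes its speed limit or range.

## Working session

There is one attempt and no reset: what is moved stays moved. The work goes in short steps, Python scripts to look and compute and a tool call to move; the robot and the scene stay as the last step left them, time stands still between calls to the robot, and variables do not carry over. Pictures are saved under pics/ and viewed, and the job is handed in when it is done.

Besides the shell and the picture viewer there is one more tool, called after "Emit:" as name([rows], argument=value, ...), one row to a line, values as JSON. drive_tool: Moves the arm, as the interface text tells. Its arguments: {"type":"object","properties":{"plan":{"type":"array","items":{"type":"array"}},"grip_force":{"type":"number"}},"required":["plan"]}

```bash
mkdir -p pics
cat > h.py <<'E'
import numpy as np, cv2
from workcell import monitor, eyes, job
from scipy.spatial.transform import Rotation as Ro
def shot(n,f):
    p,d=eyes.camera(n); cv2.imwrite('pics/'+f+'.png',cv2.cvtColor(p,cv2.COLOR_RGB2BGR)); np.savez('pics/'+f+'.npz',p=p,d=d); return p,d
def cam(n,obs=None):
    c=eyes.camera_params(n); K=np.array([[c['fx'],0,c['cx']],[0,c['fy'],c['cy']],[0,0,1]])
    if n!='wrist': T=np.linalg.inv(np.array(c['extrinsics']))
    else:
        W=np.eye(4); W[:3,3]=obs['ee_pos']; W[:3,:3]=Ro.from_euler('xyz',obs['tcp_rot'],degrees=True).as_matrix(); T=W@np.array(c['mount'])
    return K,T
def onplane(uv,z,K,T):
    uv=np.atleast_2d(np.array(uv,float)); r=np.c_[uv,np.ones(len(uv))]@np.linalg.inv(K).T@T[:3,:3].T
    o=T[:3,3]; return o+r*((z-o[2])/r[:,2])[:,None]
def cloud(d,K,T):
    v,u=np.indices(d.shape); P=np.stack([(u-K[0,2])/K[0,0]*d,(v-K[1,2])/K[1,1]*d,d],-1)
    return P@T[:3,:3].T+T[:3,3]
E
python3 - <<'E'
from h import *
o=monitor.get_obs(); print(o)
shot('scene','s0');shot('side','d0');shot('wrist','w0')
for n in('scene','side'):
    K,T=cam(n);print(n,K[0,0],T.round(3))
print(eyes.camera_params('wrist'))
E
```

```text
{'time': 0.0, 'q': array([-6.81820972e+01,  5.01073283e+00,  1.00355763e+01,  9.50995072e+01,
        7.78864305e-04,  8.99976750e+01]), 'qd': array([ 0.06112033,  0.02285075, -0.00344896, -0.05718545,  0.04217329,
        0.11591205]), 'joint_efforts': array([ 3.10626899e-05, -5.20400906e+01,  4.64795709e+01,  1.66955462e-02,
       -6.55769804e-05, -9.64848510e-06]), 'ee_pos': array([ 0.20432822, -0.51038366,  0.22109665]), 'tcp_rot': array([-1.79925336e+02, -7.81893377e-04,  2.18202267e+01]), 'wrist_force': array([ 0.19062974, -0.2317173 ,  0.10135399]), 'torque': array([-0.08880857,  0.0186479 ,  0.00952287]), 'opening': 0.08519865850682877}
scene 380.65754330180613 [[ 0.839  0.399 -0.371  1.005]
 [ 0.545 -0.607  0.579 -0.599]
 [ 0.005 -0.687 -0.726  0.83 ]
 [ 0.     0.     0.     1.   ]]
side 384.54842720451273 [[-0.923 -0.235  0.304  0.394]
 [-0.384  0.586 -0.714  0.533]
 [-0.011 -0.776 -0.631  0.569]
 [ 0.     0.     0.     1.   ]]
{'fx': 289.80253740935575, 'fy': 289.80253740935575, 'cx': 278.93874008196144, 'cy': 210.82991959733937, 'mount': array([[ 7.09479698e-04, -9.54565290e-01, -2.98001013e-01,
         7.58711651e-02],
       [ 9.99999723e-01,  6.10260129e-04,  4.25993067e-04,
        -1.40873418e-03],
       [-2.24780059e-04, -2.98001232e-01,  9.54565459e-01,
        -1.53199094e-01],
       [ 0.00000000e+00,  0.00000000e+00,  0.00000000e+00,
         1.00000000e+00]])}
```

View pics/s0.png

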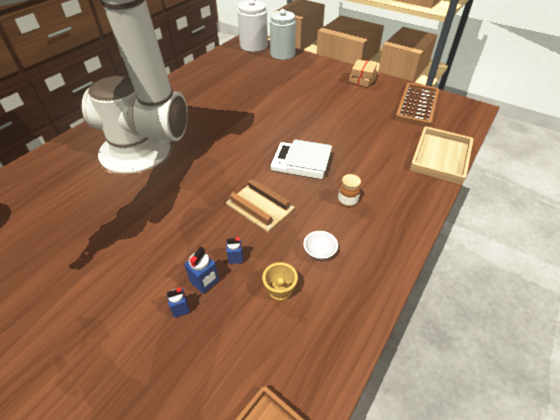

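View pics/d0.png

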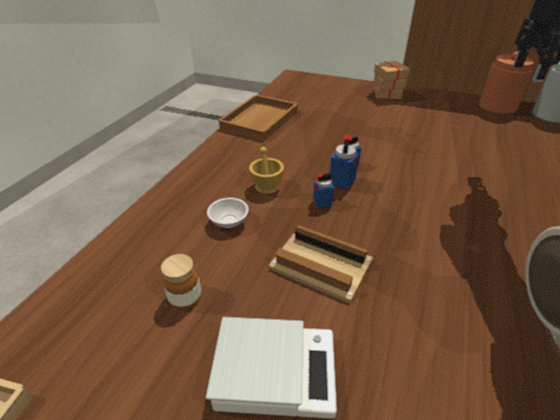

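View pics/w0.png

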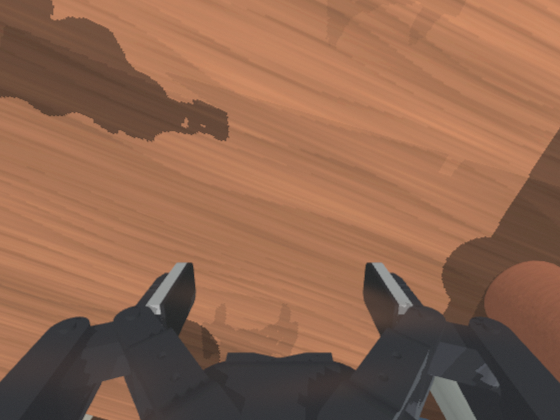

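Three tins look alike in the scene view: (201,270), (235,250) and (178,302). The one at (201,270) looks largest, so I'll measure all three from depth and check it in a crop.

```bash
cat > top.py <<'E'
from h import *
def both(fs,fd):
    out=[]
    for n,f in(('scene',fs),('side',fd)):
        a=np.load('pics/'+f+'.npz'); K,T=cam(n); C=cloud(a['d'],K,T); m=(a['d']>0); out.append((C,a['p'],m))
    return out
E
python3 - <<'E'
from top import *
for nm,(C,p,m) in zip(('scene','side'),both('s0','d0')):
    hsv=cv2.cvtColor(p,cv2.COLOR_RGB2HSV)
    b=((hsv[...,0]>105)&(hsv[...,0]<130)&(hsv[...,1]>130)&m&(C[...,2]>.01)&(C[...,2]<.2)).astype('u1')
    n,l,s,c=cv2.connectedComponentsWithStats(b)
    for i in range(1,n):
        if s[i,4]>60:
            P=C[l==i]; print(nm,'blue',c[i].round(),s[i,4],np.percentile(P,[2,50,98],axis=0).round(3).tolist())
    # other objects: height >15mm on table
    b=(m&(C[...,2]>.012)&(C[...,2]<.2)&(C[...,0]>.2)&(C[...,0]<.9)&(abs(C[...,1])<.6)).astype('u1')
    n,l,s,c=cv2.connectedComponentsWithStats(b)
    for i in range(1,n):
        if s[i,4]>100:
            P=C[l==i]; print(nm,'obj',c[i].round(),s[i,4],np.percentile(P,[1,50,99],axis=0).round(3).tolist())
a=cv2.imread('pics/s0.png')[230:330,150:260]; b=cv2.imread('pics/d0.png')[125:215,300:380]
cv2.imwrite('pics/crop0.png',np.hstack([cv2.resize(a,(400,364),interpolation=2),cv2.resize(b,(324,364),interpolation=2)]))
E
```

```text
scene blue [199. 269.] 116 [[0.531, -0.3, 0.082], [0.574, -0.29, 0.086], [0.583, -0.252, 0.088]]
scene obj [172. 127.] 133 [[0.2, -0.002, 0.133], [0.202, 0.021, 0.163], [0.205, 0.049, 0.193]]
scene obj [420. 161.] 212 [[0.811, 0.423, 0.012], [0.849, 0.433, 0.029], [0.899, 0.594, 0.034]]
scene obj [301. 158.] 1667 [[0.428, 0.171, 0.013], [0.53, 0.237, 0.045], [0.614, 0.332, 0.05]]
scene obj [349. 190.] 559 [[0.701, 0.154, 0.013], [0.733, 0.166, 0.062], [0.756, 0.208, 0.088]]
scene obj [260. 204.] 1632 [[0.439, -0.047, 0.012], [0.528, 0.015, 0.019], [0.605, 0.065, 0.045]]
scene obj [320. 243.] 548 [[0.708, -0.073, 0.012], [0.741, -0.014, 0.025], [0.792, 0.012, 0.038]]
scene obj [234. 250.] 358 [[0.56, -0.197, 0.014], [0.584, -0.181, 0.059], [0.6, -0.151, 0.086]]
scene obj [201. 270.] 975 [[0.529, -0.302, 0.013], [0.571, -0.283, 0.083], [0.585, -0.251, 0.124]]
scene obj [279. 280.] 963 [[0.688, -0.226, 0.014], [0.723, -0.181, 0.047], [0.765, -0.148, 0.097]]
scene obj [177. 302.] 447 [[0.546, -0.384, 0.013], [0.568, -0.366, 0.059], [0.582, -0.339, 0.087]]
scene obj [263. 403.] 480 [[0.82
[... 518 characters left out ...]
3, 0.048], [0.764, -0.141, 0.094]]
side obj [227. 211.] 685 [[0.709, -0.069, 0.012], [0.76, -0.043, 0.026], [0.793, 0.017, 0.035]]
side obj [330. 245.] 1142 [[0.44, -0.031, 0.012], [0.513, -0.01, 0.032], [0.59, 0.002, 0.043]]
side obj [536. 254.] 522 [[0.2, 0.007, 0.129], [0.202, 0.032, 0.164], [0.204, 0.057, 0.195]]
side obj [315. 270.] 1425 [[0.449, 0.018, 0.012], [0.518, 0.065, 0.033], [0.601, 0.08, 0.043]]
side obj [180. 280.] 1573 [[0.697, 0.166, 0.013], [0.716, 0.202, 0.063], [0.75, 0.219, 0.086]]
side obj [272. 368.] 10989 [[0.424, 0.186, 0.015], [0.516, 0.275, 0.044], [0.609, 0.344, 0.047]]
side obj [ 12. 398.] 643 [[0.827, 0.429, 0.012], [0.834, 0.443, 0.028], [0.873, 0.471, 0.032]]
```

View pics/crop0.png

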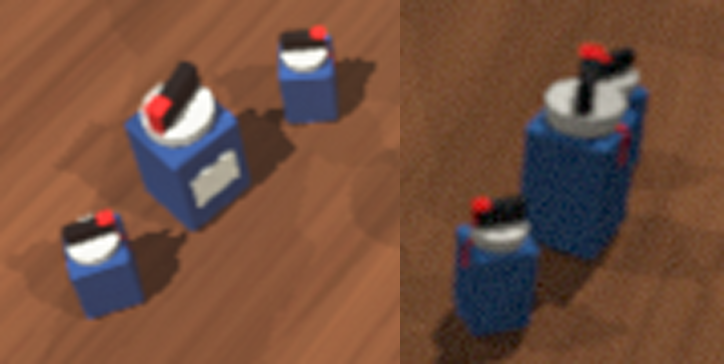

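The largest is the middle tin, at scene (201,270) and side (344,165). It measures 124 mm tall against 87 mm for the other two. Its label faces the scene camera and its red mark is on the opposite side. Next I'll move above it.

Emit:
drive_tool([
  [1,[0.05,0.034,0.004],0],
  [1,[0.05,0.034,0.004],0],
  [1,[0.05,0.034,0.004],0],
  [1,[0.05,0.034,0.004],0],
  [1,[0.05,0.034,0.004],0],
  [1,[0.05,0.034,0.004],0],
  [1,[0.05,0.034,0.004],0],
  [1,[0,0,0],0],
  [1,[0,0,0],0],
])

```text
time: 1.27
ee_pos: [0.5543, -0.2725, 0.2493]
tcp_rot: [-180.0, 0.0, 21.9]
wrist_force: [-0.3, -0.4, -0.5]
opening: 0.0853
```

Run:
```python
from h import *
o=monitor.get_obs(); print(o['time'],o['ee_pos'],o['tcp_rot'],o['q'].round(1))
np.savez('pics/w1o.npz',ee_pos=o['ee_pos'],tcp_rot=o['tcp_rot'])
shot('wrist','w1')
```

```text
1.275 [ 0.55429233 -0.27248089  0.24927062] [-1.79964304e+02  4.91437757e-02  2.18604452e+01] [-26.2  15.6  25.3  99.8  -0.  132. ]
```

View pics/w1.png

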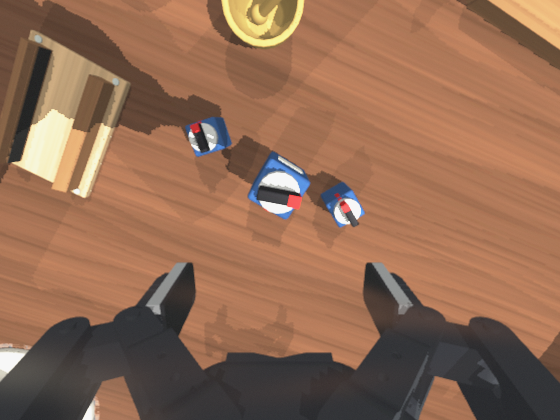

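The wrist view shows the large tin at (279,190). Its label is towards the mortar at (290,165), and the red wing end is at (296,202).

```bash
cat > tin.py <<'E'
from h import *
import sys
def tin(tag,base,near,r=.045):
    a=np.load(f'pics/{tag}.npz');o=np.load(f'pics/{tag}o.npz');K,T=cam('wrist',o);C=cloud(a['d'],K,T)
    p=a['p'];hsv=cv2.cvtColor(p,cv2.COLOR_RGB2HSV);H,S,V=[hsv[...,i].astype(int) for i in range(3)]
    z=C[...,2]-base; nr=np.hypot(C[...,0]-near[0],C[...,1]-near[1])<r
    body=nr&(z>.075)&(z<.092)
    rc=cv2.minAreaRect((C[body][:,:2]*1000).astype('f4')); print('toprect',rc,body.sum(),'zmed',np.median(C[body][:,2]))
    lid=nr&(z>.093)&(z<.105); c=cv2.minEnclosingCircle((C[lid][:,:2]*1000).astype('f4')); print('lid circ',c,np.median(C[lid][:,2]))
    wing=nr&(z>.112)&(z<.13); rw=cv2.minAreaRect((C[wing][:,:2]*1000).astype('f4')); print('wing',rw,np.median(C[wing][:,2]))
    red=wing&((H<8)|(H>172))&(S>120)&(V>70); blk=wing&(V<70)
    R=C[red][:,:2].mean(0);B=C[blk][:,:2].mean(0); print('red',R,'blk',B,'wing dir',np.degrees(np.arctan2(*(R-B)[::-1])))
    rm=nr&~wing&(z<.1)&((H<8)|(H>172))&(S>140)&(V>70); 
    if rm.sum(): print('mark',C[rm].mean(0),rm.sum())
    lb=nr&(z>0.02)&(z<.082)&(S<70)&(V>120)
    if lb.sum(): print('label',C[lb].mean(0),lb.sum())
    u=np.argwhere(nr&(z>.01)); y0,x0=u.min(0)-5;y1,x1=u.max(0)+5
    cv2.imwrite(f'pics/{tag}c.png',cv2.resize(cv2.cvtColor(p[y0:y1,x0:x1],cv2.COLOR_RGB2BGR),None,fx=6,fy=6,interpolation=2))
if __name__=='__main__': tin(sys.argv[1],float(sys.argv[2]),(float(sys.argv[3]),float(sys.argv[4])))
E
python3 tin.py w1 0 .556 -.272
python3 - <<'E'
from h import *
# brace rails from scene/side cloud
from top import both
for nm,(C,p,m) in zip(('scene','side'),both('s0','d0')):
    for lo,hi in((.035,.05),(.02,.05)):
      b=(m&(C[...,2]>lo)&(C[...,2]<hi)&(C[...,0]>.4)&(C[...,0]<.65)&(C[...,1]>-.07)&(C[...,1]<.12)).astype('u1')
      n,l,s,c=cv2.connectedComponentsWithStats(b)
      for i in range(1,n):
        if s[i,4]>60: print(nm,lo,'rail',c[i].round(),cv2.minAreaRect((C[l==i][:,:2]*1000).astype('f4')),s[i,4])
    b=m&(C[...,2]>.04)&(C[...,2]<.05)&(C[...,0]>.4)&(C[...,0]<.65)&(C[...,1]>.15)&(C[...,1]<.4)
    print(nm,'platter',cv2.minAreaRect((C[b][:,:2]*1000).astype('f4')),np.median(C[b][:,2]))
    b=m&(C[...,2]>.008)&(C[...,2]<.016)&(C[...,0]>.4)&(C[...,0]<.65)&(C[...,1]>-.07)&(C[...,1]<.12)
    print(nm,'plate',cv2.minAreaRect((C[b][:,:2]*1000).astype('f4')),np.median(C[b][:,2]))
E
```

```text
toprect ((554.4939575195312, -269.30694580078125), (53.93203353881836, 54.676700592041016), 80.53626251220703) 833 zmed 0.08545897765374055
lid circ ((554.93603515625, -269.2179260253906), 22.959867477416992) 0.10000322510701731
wing ((554.730712890625, -269.7293395996094), (12.859936714172363, 44.2482795715332), 10.836007118225098) 0.12203895948122642
red [ 0.55825884 -0.28521453] blk [ 0.55721519 -0.26336779] wing dir -87.26499768211814
mark [ 0.53725633 -0.31185677  0.00078918] 3
label [ 0.58086686 -0.27394341  0.05054658] 125
scene 0.035 rail [268. 192.] ((523.362060546875, 55.147254943847656), (20.453826904296875, 154.87442016601562), 82.43543243408203) 236
scene 0.035 rail [250. 207.] ((514.2133178710938, -23.172971725463867), (18.256677627563477, 152.19906616210938), 83.29638671875) 267
scene 0.02 rail [268. 194.] ((523.1871337890625, 55.02439498901367), (23.957908630371094, 154.68174743652344), 83.75840759277344) 389
scene 0.02 rail [250. 208.] ((514.1845092773438, -23.201377868652344), (18.87995719909668, 152.16604614257812), 83.55477905273438) 407
scene platter ((539.487792
[... 348 characters left out ...]
23438), 82.64295959472656) 452
side 0.035 rail [314. 265.] ((525.8592529296875, 61.851837158203125), (18.46409034729004, 150.33372497558594), 84.51082611083984) 622
side 0.02 rail [330. 243.] ((516.0720825195312, -17.07904052734375), (23.23808479309082, 150.41278076171875), 83.14018249511719) 902
side 0.02 rail [314. 268.] ((526.1204833984375, 62.37696838378906), (19.629179000854492, 150.80636596679688), 84.54512786865234) 1087
side platter ((541.2330932617188, 267.71514892578125), (130.22584533691406, 131.17047119140625), 18.82392120361328) 0.04464196412733873
side plate ((520.7453002929688, 23.325035095214844), (120.742919921875, 170.14537048339844), 83.33684539794922) 0.011337932794467043
```

View pics/w1c.png

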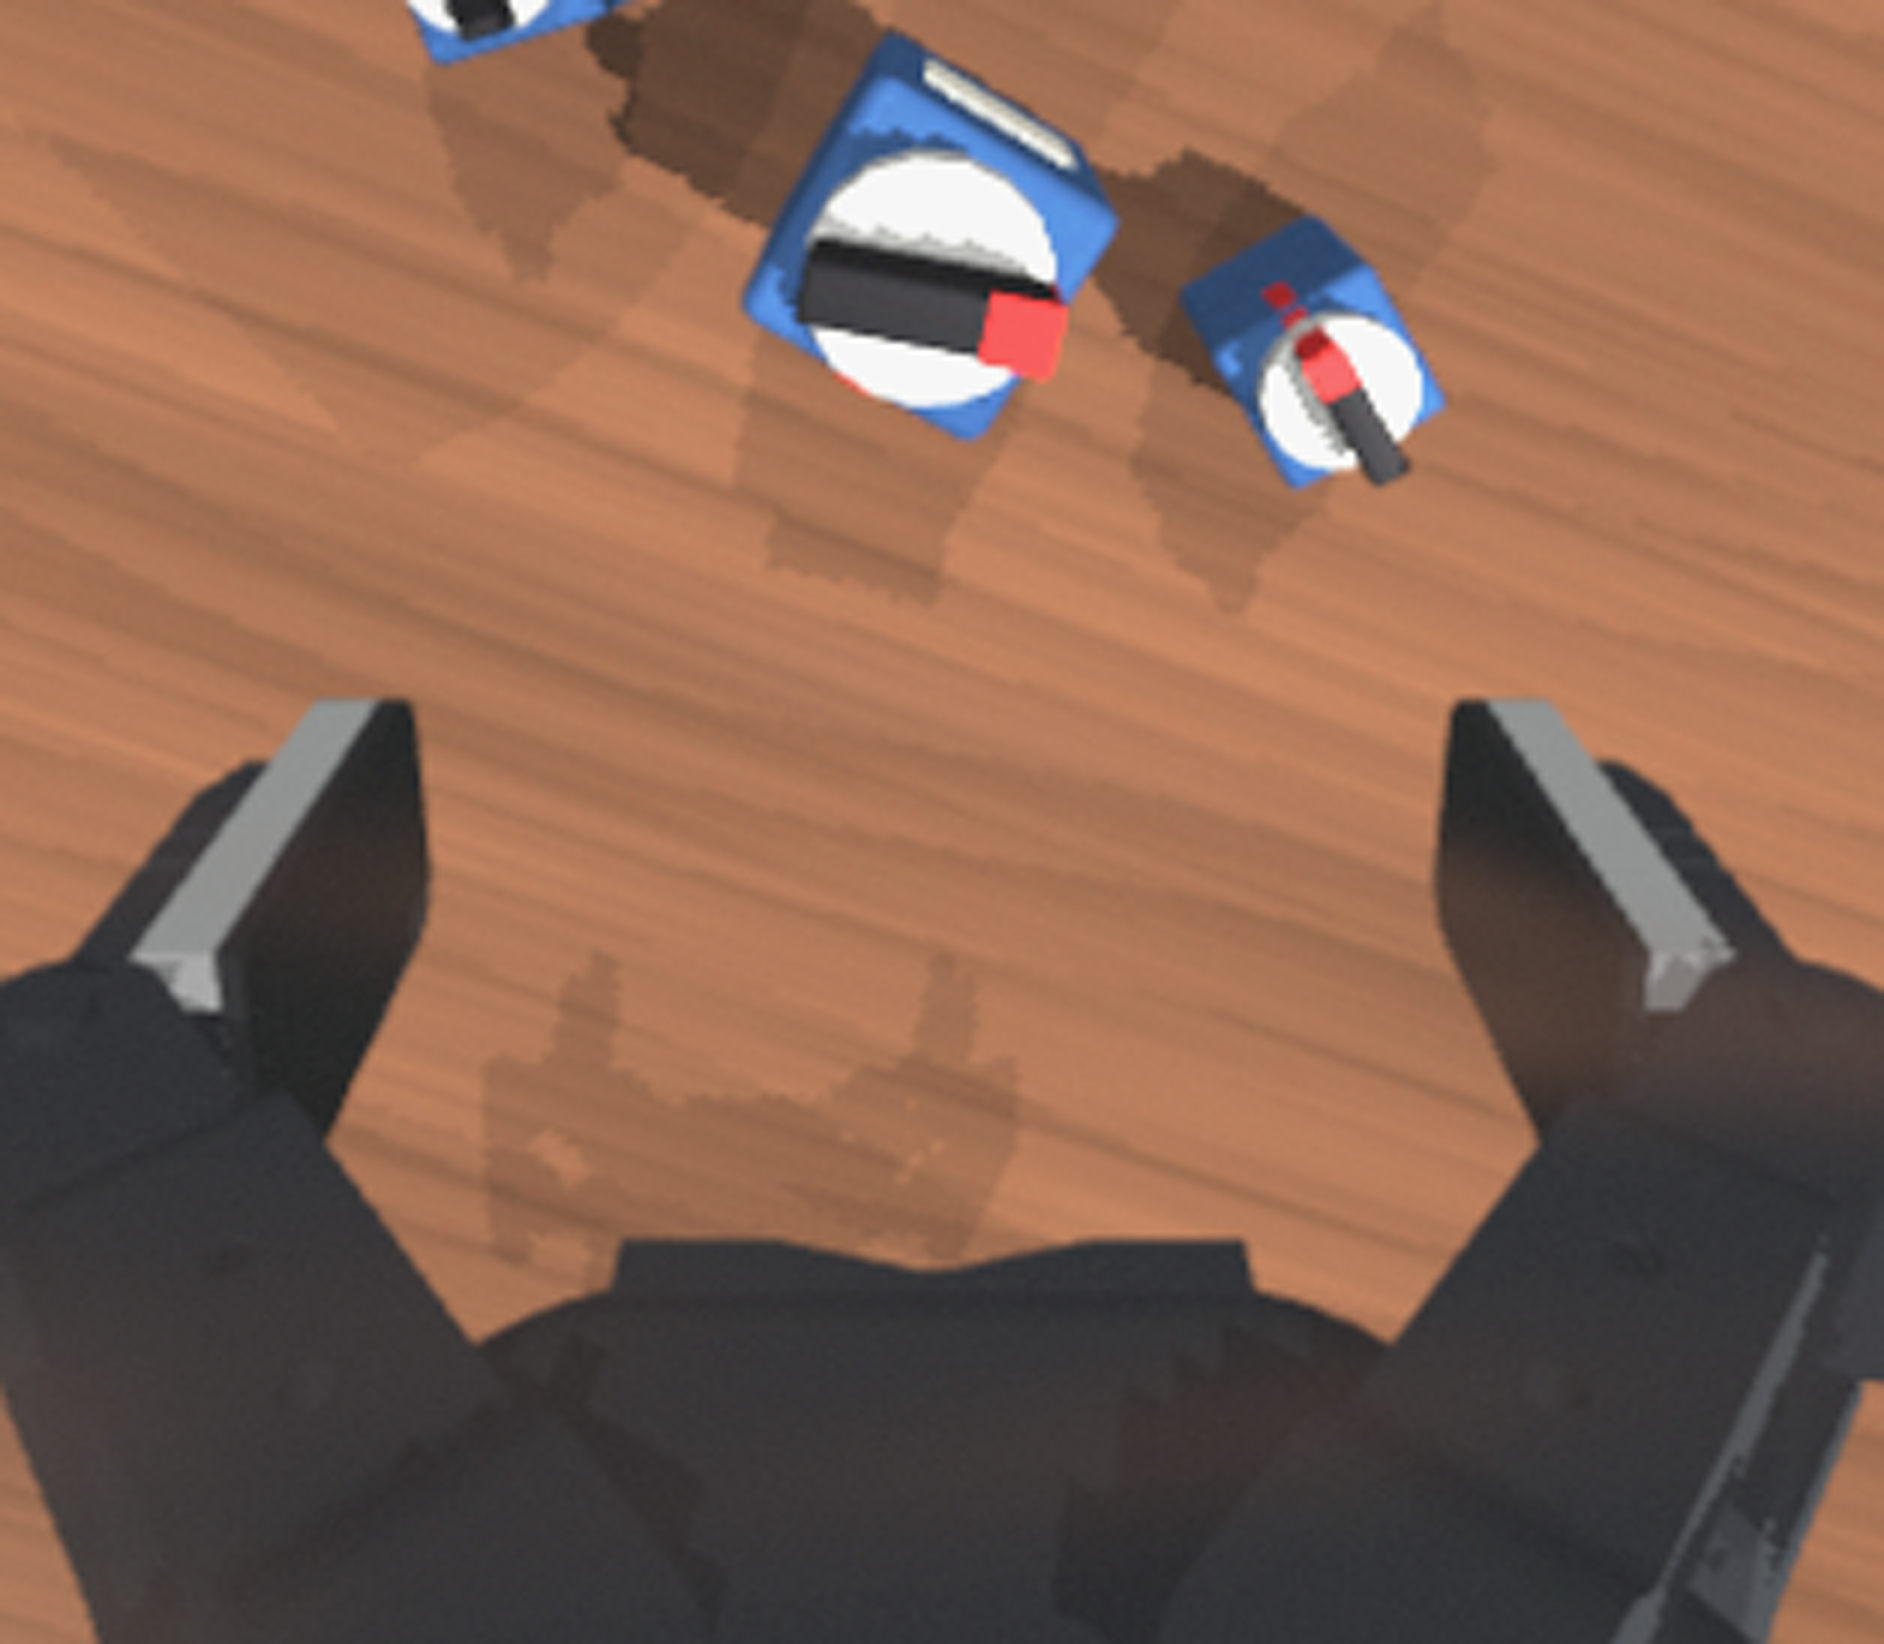

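The tin's centre is at (0.5547, -0.2693) and its +x yaw is about 170.5°. The wing points to about -79°, so the lid sits near 1.92 rad. I'll grip with the jaws across the tin's ±x faces, clear of the small tins, at yaw 80.5°.

Emit:
drive_tool([
  [1,[0,0.003,0],9.8],
  [1,[0,0,0],9.8],
  [1,[0,0,-0.02],9.8],
  [1,[0,0,-0.02],9.8],
  [1,[0,0,-0.02],9.8],
  [1,[0,0,-0.02],9.6],
  [1,[0,0,-0.02],0],
  [1,[0,0,0],0],
  [1,[0,0,0],0],
], grip_force=60)

```text
time: 2.45
ee_pos: [0.5541, -0.2703, 0.151]
tcp_rot: [179.9, 0.0, 80.3]
wrist_force: [-0.1, 1.4, 0.6]
opening: 0.0851
```

```bash
sed -i 's/cv2.imwrite(f.pics\/{tag}c.*/img=cv2.cvtColor(p[y0:y1,x0:x1],cv2.COLOR_RGB2BGR);f=min(6,800\/img.shape[1],600\/img.shape[0]);cv2.imwrite(f"pics\/{tag}c.png",cv2.resize(img,None,fx=f,fy=f,interpolation=2))/' tin.py
cat > look.py <<'E'
from h import *
import sys
o=monitor.get_obs(); print(o['time'],o['ee_pos'].round(4),o['tcp_rot'].round(2),o['q'].round(1),o['wrist_force'].round(1),o['torque'].round(2),o['opening'].round(4))
np.savez(f'pics/{sys.argv[1]}o.npz',ee_pos=o['ee_pos'],tcp_rot=o['tcp_rot'])
shot('wrist',sys.argv[1])
E
python3 look.py w2; python3 tin.py w2 0 .555 -.27
```

```text
Traceback (most recent call last):
  File "look.py", line 3, in <module>
    o=monitor.get_obs(); print(o['time'],o['ee_pos'].round(4),o['tcp_rot'].round(2),o['q'].round(1),o['wrist_force'].round(1),o['torque'].round(2),o['opening'].round(4))
                                                                                                                                                   ^^^^^^^^^^^^^^^^^^
AttributeError: 'float' object has no attribute 'round'
Traceback (most recent call last):
  File "tin.py", line 19, in <module>
    if __name__=='__main__': tin(sys.argv[1],float(sys.argv[2]),(float(sys.argv[3]),float(sys.argv[4])))
                             ~~~^^^^^^^^^^^^^^^^^^^^^^^^^^^^^^^^^^^^^^^^^^^^^^^^^^^^^^^^^^^^^^^^^^^^^^^^
  File "tin.py", line 4, in tin
    a=np.load(f'pics/{tag}.npz');o=np.load(f'pics/{tag}o.npz');K,T=cam('wrist',o);C=cloud(a['d'],K,T)
FileNotFoundError: [Errno 2] No such file or directory: 'pics/w2.npz'
```

```bash
sed -i "s/o\['opening'\].round(4)/round(o['opening'],4)/" look.py
python3 look.py w2; python3 tin.py w2 0 .555 -.27
```

```text
2.45 [ 0.5541 -0.2703  0.151 ] [1.7994e+02 2.0000e-02 8.0340e+01] [-26.   13.3  11.6  88.3  -0.   73.7] [-0.1  1.4  0.6] [-0.02 -0.03 -0.06] 0.0851
toprect ((554.2560424804688, -268.653564453125), (53.06763458251953, 54.59694290161133), 80.97257232666016) 1615 zmed 0.08548376903290397
lid circ ((554.5078125, -269.1518249511719), 22.845470428466797) 0.0999716230562572
wing ((554.3172607421875, -269.4183654785156), (12.704110145568848, 44.46644973754883), 11.06093692779541) 0.12202242212086147
red [ 0.5583181  -0.28347989] blk [ 0.55525151 -0.25811448] wing dir -83.10659686181438
mark [ 0.52867342 -0.26527565  0.08452788] 29
label [ 0.5336048  -0.23987577  0.07138531] 1
```

View pics/w2.png

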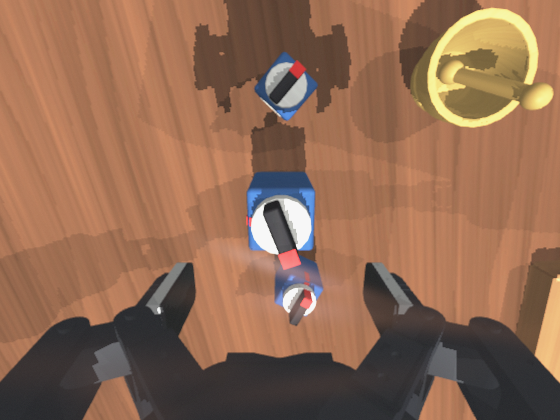

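The tin at (282,215) is square to the jaws, with its red mark on the left at (250,222), which is +x. I'll descend and grip.

Emit:
drive_tool([
  [1,[0,0.001,-0.025],0],
  [1,[0,0,-0.025],0],
  [1,[0,0,-0.023],0],
  [1,[0,0,0],0],
  [0,[0,0,0],0],
  [0,[0,0,0],0],
  [0,[0,0,0],0],
  [0,[0,0,0],0],
  [0,[0,0,0],0],
  [0,[0,0,0],0],
], grip_force=60)

```text
time: 3.75
ee_pos: [0.5553, -0.269, 0.0787]
tcp_rot: [179.8, 0.0, 80.4]
wrist_force: [0.7, -0.7, 5.1]
opening: 0.0431
```

```bash
python3 look.py w3
python3 - <<'E'
from h import *
shot('scene','s3');shot('side','d3')
a=cv2.imread('pics/s3.png')[150:330,120:300]; b=cv2.imread('pics/d3.png')[60:240,260:440]
cv2.imwrite('pics/c3.png',np.hstack([cv2.resize(a,(400,400)),cv2.resize(b,(400,400))]))
E
```

```text
3.75 [ 0.5553 -0.269   0.0787] [1.7984e+02 5.0000e-02 8.0420e+01] [-25.8  13.5   3.9  80.2   0.   73.7] [ 0.7 -0.7  5.1] [0.06 0.11 0.04] 0.0431
```

View pics/w3.png

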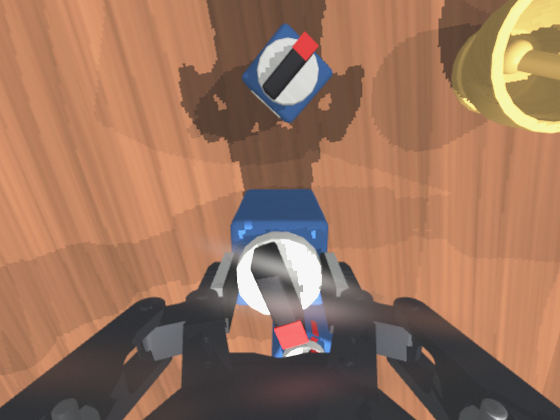

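View pics/c3.png

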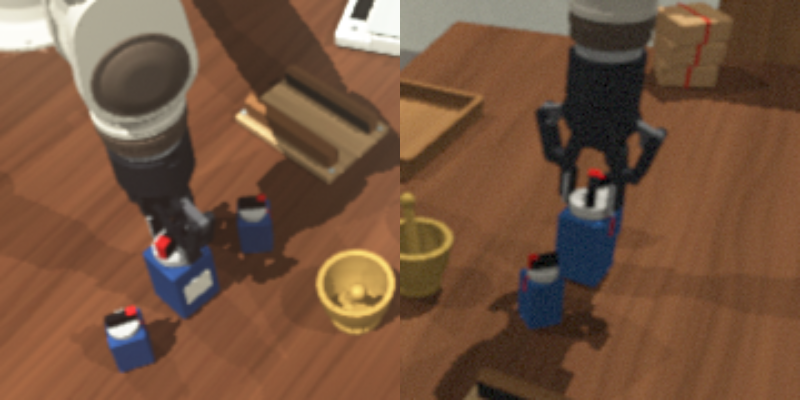

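Run:
```python
from h import *
a=np.load('pics/w3.npz');o=np.load('pics/w3o.npz');K,T=cam('wrist',o);C=cloud(a['d'],K,T)
for r in range(230,330,12):
    print(r,[(c,*(C[r,c]*1000).round().astype(int).tolist()) for c in (214,220,226,232,238,244)])
p=cv2.imread('pics/w3.png')[200:380,180:380]; cv2.imwrite('pics/w3c.png',cv2.resize(p,(660,594),interpolation=2))
```

```text
230 [(214, 498, -272, 1), (220, 503, -273, 0), (226, 508, -273, 1), (232, 533, -244, 85), (238, 536, -244, 87), (244, 539, -245, 85)]
242 [(214, 496, -282, 1), (220, 500, -284, 0), (226, 506, -284, 1), (232, 532, -251, 86), (238, 535, -251, 87), (244, 538, -252, 86)]
254 [(214, 493, -294, 1), (220, 498, -294, 1), (226, 530, -252, 98), (232, 533, -253, 98), (238, 533, -259, 86), (244, 540, -253, 100)]
266 [(214, 524, -255, 103), (220, 529, -252, 110), (226, 532, -253, 110), (232, 535, -253, 111), (238, 535, -259, 99), (244, 538, -259, 100)]
278 [(214, 529, -252, 122), (220, 531, -253, 121), (226, 534, -252, 122), (232, 534, -258, 112), (238, 534, -266, 100), (244, 537, -266, 100)]
290 [(214, 531, -252, 132), (220, 567, -193, 232), (226, 535, -255, 128), (232, 533, -263, 115), (238, 531, -275, 96), (244, 535, -273, 100)]
302 [(214, 533, -252, 140), (220, 533, -257, 133), (226, 534, -260, 129), (232, 532, -269, 115), (238, 527, -289, 86), (244, 530, -289, 86)]
314 [(214, 535, -252, 147), (220, 536, -253, 146), (226, 532, -266, 129), (232, 531, -275, 116), (238, 501, -358, 1), (244, 506, -358, 1)]
326 [(214, 538, -247, 159), (220, 540, -247, 160), (226, 531, -272, 128), (232, 493, -369, 2), (238, 498, -371, 1), (244, 503, -372, 1)]
```

View pics/w3c.png

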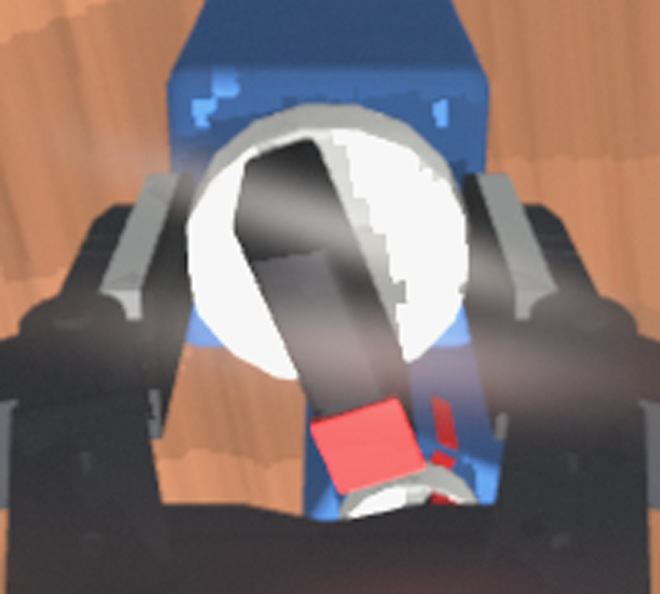

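Run:
```python
from h import *
M=np.array(eyes.camera_params('wrist')['mount']);K,_=cam('scene');c=eyes.camera_params('wrist');K=np.array([[c['fx'],0,c['cx']],[0,c['fy'],c['cy']],[0,0,1]])
for t in('w1','w2','w3'):
    d=np.load(f'pics/{t}.npz')['d'];C=cloud(d,K,M)
    m=(d>0)&(d<.3)&(abs(C[...,1])<.06)&(C[...,2]<.03)
    if t=='w3': m&=(abs(C[...,1])>.0175)&(abs(C[...,1])<.035)&(C[...,2]<.0)
    P=C[m]*1000; i=np.argsort(-P[:,2])[:12]; print(t,m.sum(),P[i].round(1).tolist(), 'max z by side',[P[s][:,2].max().round(1) for s in(P[:,1]<0,P[:,1]>0)])
```

```text
w1 34052 [[-4.2, 42.2, -23.3], [-0.7, 41.9, -23.3], [8.4, 42.1, -23.4], [4.9, -43.9, -23.5], [5.2, 41.8, -23.7], [4.0, -43.8, -23.8], [4.6, -43.8, -23.8], [3.1, 41.9, -24.0], [-1.0, -43.7, -24.0], [2.5, -43.9, -24.1], [-1.4, 41.8, -24.1], [8.2, 41.9, -24.1]] max z by side [np.float64(-23.5), np.float64(-23.3)]
w2 35088 [[21.9, -1.4, 30.0], [-8.4, -1.4, 30.0], [11.4, 1.3, 30.0], [-0.2, 6.8, 30.0], [-4.7, -3.5, 30.0], [0.5, -2.8, 30.0], [17.7, -7.4, 29.9], [4.9, -0.8, 29.9], [-5.4, 8.2, 29.9], [-6.9, 4.1, 29.9], [-7.6, 3.4, 29.9], [11.4, -6.1, 29.9]] max z by side [np.float64(30.0), np.float64(30.0)]
w3 13569 [[26.3, -18.0, -0.1], [26.3, 19.3, -0.1], [26.3, -23.6, -0.1], [26.3, -23.0, -0.1], [26.3, -24.7, -0.3], [26.4, 18.7, -0.3], [25.8, -24.7, -0.4], [26.4, 18.1, -0.4], [26.4, 20.3, -0.4], [26.4, 22.0, -0.5], [26.0, 20.9, -0.8], [26.5, 17.5, -0.8]] max z by side [np.float64(-0.1), np.float64(-0.1)]
```

The pads closed on the lid, not the body. The wrist depth puts the open fingertips 23 mm behind the reported TCP, about 32 mm higher than the interface text implies. The side view agrees. I'll open and re-check before going lower.

Emit:
drive_tool([
  [1,[0,0,0],0],
  [1,[0,0,0],0],
  [1,[0,0,0],0],
  [1,[0,0,0],0],
  [1,[0,0,0],0],
])

```text
time: 4.53
ee_pos: [0.5544, -0.2686, 0.0767]
tcp_rot: [-180.0, -0.0, 80.4]
wrist_force: [-0.0, -0.1, -0.4]
opening: 0.0855
```

```bash
python3 look.py w4; python3 tin.py w4 0 .555 -.27;  python3 - <<'E'
from h import *
c=eyes.camera_params('wrist');K=np.array([[c['fx'],0,c['cx']],[0,c['fy'],c['cy']],[0,0,1]])
d=np.load('pics/w4.npz')['d'];C=cloud(d,K,np.array(c['mount']))*1000
m=(d>0)&(abs(C[...,1])<22)&(C[...,2]<-50); print('body lowest',C[m][:,2].max(), np.percentile(C[m][:,2],[1,50,99]))
m=(d>0)&(abs(C[...,1])>38)&(abs(C[...,1])<46)&(C[...,2]<0)&(C[...,2]>-60); print('tip',np.sort(C[m][:,2])[-5:])
E
```

```text
4.525 [ 0.5544 -0.2686  0.0767] [-179.99   -0.     80.42] [-25.8  13.6   3.8  80.2   0.   73.7] [-0.  -0.1 -0.4] [ 0.01  0.   -0.01] 0.0855
toprect ((554.9655151367188, -268.5958251953125), (53.500911712646484, 54.613155364990234), 80.32433319091797) 3229 zmed 0.08541998235518039
lid circ ((554.7754516601562, -266.84429931640625), 44.850379943847656) 0.1000195172763303
wing ((553.8492431640625, -269.2948303222656), (43.276329040527344, 87.28893280029297), 69.8346939086914) 0.12199935827620256
red [ 0.55824222 -0.28510093] blk [ 0.54712486 -0.26343362] wing dir -62.83792322055019
mark [ 0.52894967 -0.26563772  0.08486435] 29
label [ 0.54090632 -0.24806546  0.05867549] 13
body lowest -82.48473121077218 [-110.9374636   -99.19633718  -83.92947498]
tip [-23.75646572 -23.74184423 -23.7217158  -23.69004744 -23.31494293]
```

Body and tips both measure about 32 mm further back than stated, and consistently so. I'll treat the real grasp point as TCP minus 29 mm, and go down a further 31 mm.

Emit:
drive_tool([
  [1,[0,0,-0.015],0],
  [1,[0,0,-0.015],0],
  [1,[0,0,0],0],
  [0,[0,0,0],0],
  [0,[0,0,0],0],
  [0,[0,0,0],0],
  [0,[0,0,0],0],
  [0,[0,0,0],0],
], grip_force=60)

```text
time: 5.58
ee_pos: [0.5551, -0.2689, 0.0477]
tcp_rot: [179.9, 0.0, 80.4]
wrist_force: [1.4, -0.2, 6.0]
opening: 0.0528
```

The opening is 52.8 mm, so it's on the body. Lifting.

Emit:
drive_tool([
  [0,[0,0,0.01],0],
  [0,[0,0,0.02],0],
  [0,[0,0,0.03],0],
  [0,[0,0,0.03],0],
  [0,[0,0,0.03],0],
  [0,[0,0,0],0],
])

```text
time: 6.32
ee_pos: [0.555, -0.2689, 0.1687]
tcp_rot: [179.9, 0.0, 80.4]
wrist_force: [1.0, -0.1, -4.8]
opening: 0.053
```

```bash
python3 look.py w5
python3 - <<'E'
from h import *
shot('side','d5')
E
```

```text
6.325 [ 0.555  -0.2689  0.1687] [1.7986e+02 5.0000e-02 8.0420e+01] [-25.9  13.3  13.6  90.1  -0.   73.7] [ 1.  -0.1 -4.8] [0.02 0.01 0.03] 0.053
```

View pics/d5.png

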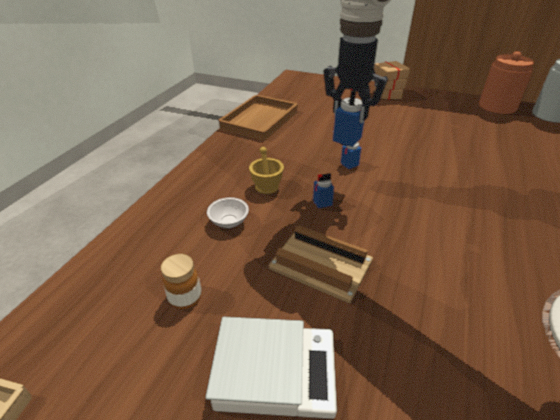

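View pics/w5.png

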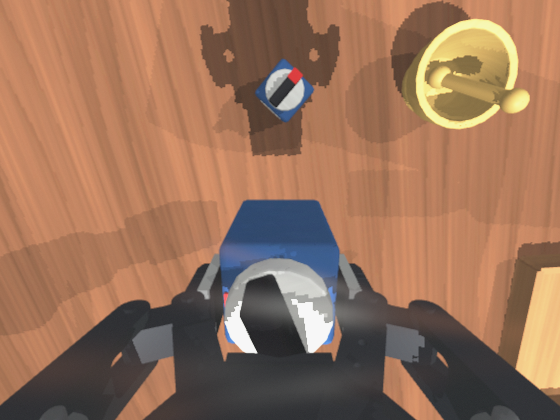

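The tin is held upright, at side (349,125). I'll move part-way and look at the brace with the wrist camera.

Emit:
drive_tool([
  [0,[-0.008,0.04,0],1],
  [0,[-0.008,0.045,0],1],
  [0,[-0.008,0.045,0],0.9],
  [0,[-0.01,0.045,0],0],
  [0,[0,0,0],0],
  [0,[0,0,0],0],
])

```text
time: 7.18
ee_pos: [0.52, -0.0936, 0.1655]
tcp_rot: [-179.9, 0.0, 83.3]
wrist_force: [-0.2, -0.5, -4.8]
opening: 0.053
```

```bash
python3 look.py w6
cat > br.py <<'E'
from h import *
import sys
t=sys.argv[1]
a=np.load(f'pics/{t}.npz');o=np.load(f'pics/{t}o.npz');K,T=cam('wrist',o);C=cloud(a['d'],K,T);m=a['d']>0
near=m&(C[...,0]>.40)&(C[...,0]<.65)&(C[...,1]>-.07)&(C[...,1]<.12)
b=(near&(C[...,2]>.036)&(C[...,2]<.05)).astype('u1')
n,l,s,c=cv2.connectedComponentsWithStats(b)
for i in range(1,n):
    if s[i,4]>60: print('rail',c[i].round(),cv2.minAreaRect((C[l==i][:,:2]*1000).astype('f4')),s[i,4],np.median(C[l==i][:,2]))
b=near&(C[...,2]>.006)&(C[...,2]<.05)
print('brace',cv2.minAreaRect((C[b][:,:2]*1000).astype('f4')))
E
python3 br.py w6
```

```text
7.175 [ 0.52   -0.0936  0.1655] [-1.799e+02  1.000e-02  8.335e+01] [-10.2   1.3   0.   88.8  -0.   86.5] [-0.2 -0.5 -4.8] [-0.05 -0.03  0.01] 0.053
rail [263.  30.] ((523.7455444335938, 57.58678436279297), (18.905475616455078, 150.07029724121094), 82.87027740478516) 4267 0.04010320979448373
rail [264. 125.] ((514.12255859375, -19.50885772705078), (17.923376083374023, 150.3665008544922), 83.1061019897461) 3219 0.0402481750630177
brace ((518.8414306640625, 19.217544555664062), (120.25456237792969, 170.51808166503906), 82.9761734008789)
```

View pics/w6.png

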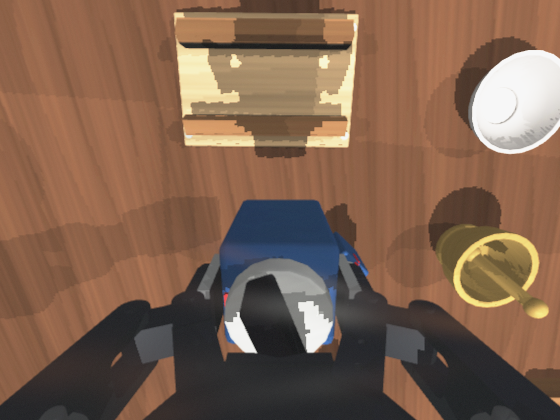

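The brace is centred at (0.519, 0.019) with its axis normal at 83.0°. Moving over it.

Emit:
drive_tool([
  [0,[0,0.038,0],-0.3],
  [0,[-0.001,0.038,0],0],
  [0,[0,0.037,0],0],
  [0,[0,0,0],0],
  [0,[0,0,-0.03],0],
  [0,[0,0,-0.025],0],
  [0,[0,0,0],0],
  [0,[0,0,0],0],
])

```text
time: 8.22
ee_pos: [0.5199, 0.0186, 0.1126]
tcp_rot: [180.0, 0.0, 83.0]
wrist_force: [0.5, -0.6, -4.2]
opening: 0.0531
```

```bash
python3 look.py w7; python3 br.py w7
python3 - <<'E'
from h import *
t='w7'
a=np.load(f'pics/{t}.npz');o=np.load(f'pics/{t}o.npz');K,T=cam('wrist',o);C=cloud(a['d'],K,T)
z=C[...,2];b=(z>.075)&(z<.13)&(np.hypot(C[...,0]-.52,C[...,1]-.03)<.06)
W=Ro.from_euler('xyz',o['tcp_rot'],degrees=True).as_matrix();L=(C-o['ee_pos'])@W
f=(a['d']>0)&(abs(L[...,1])<.02)&(L[...,2]>-.03)&(L[...,2]<.03)&(L[...,0]>.02)&(L[...,0]<.04)
print('front face tool-x',np.percentile(L[f][:,0],[5,50,95]),f.sum())
print(np.polyfit(L[f][:,1],L[f][:,0],1))
h=(a['d']>0)&(abs(L[...,1])<.025)&(L[...,0]>.0)&(L[...,0]<.026)&(z>.08)&(z<.16)
print('top z hist',np.histogram(z[h],12))
E
```

```text
8.225 [0.5199 0.0186 0.1126] [179.96   0.    82.95] [ 2.1  0.1 -7.1 82.8 -0.  99.1] [ 0.5 -0.6 -4.2] [ 0.06 -0.    0.  ] 0.0531
rail [279. 170.] ((523.982666015625, 57.92369079589844), (17.94239616394043, 149.98663330078125), 83.0384292602539) 4366 0.04017413483934734
rail [202. 256.] ((451.2046203613281, -11.18632984161377), (18.340999603271484, 23.1182804107666), 83.2336654663086) 340 0.040693967008742116
rail [355. 257.] ((577.2918090820312, -27.025056838989258), (18.124345779418945, 23.205421447753906), 83.09981536865234) 338 0.040645215711504395
brace ((519.1080322265625, 20.145675659179688), (118.32421875, 170.53717041015625), 82.81351470947266)
front face tool-x [0.02570561 0.02607015 0.02640525] 2602
[0.00223493 0.02606656]
top z hist (array([  64,   70,   96,  117,  130,  144,  152,  204,  227,  258, 3112,
        498]), array([0.08000502, 0.08667007, 0.09333512, 0.10000016, 0.10666521,
       0.11333026, 0.1199953 , 0.12666035, 0.13332539, 0.13999044,
       0.14665549, 0.15332053, 0.15998558]))
```

View pics/w7.png

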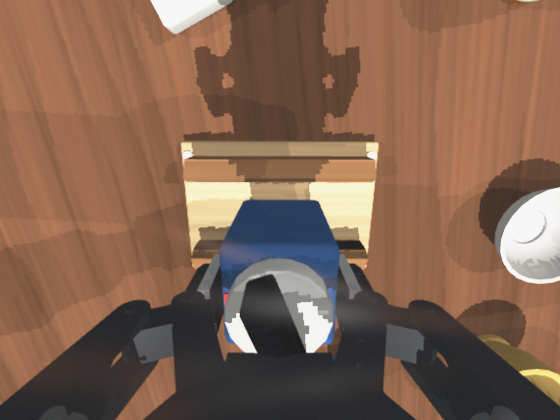

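The tin's centre is about 1.7 mm short of the rail midline. Correcting that, then lowering.

Emit:
drive_tool([
  [0,[0,0.0016,-0.01],0],
  [0,[0,0,-0.01],0],
  [0,[0,0,-0.01],0],
  [0,[0,0,-0.01],0],
  [0,[0,0,-0.008],0],
  [0,[0,0,0],0],
])

```text
time: 9.02
ee_pos: [0.519, 0.021, 0.063]
tcp_rot: [-179.9, 0.0, 83.0]
wrist_force: [-0.6, -0.2, -4.6]
opening: 0.0528
```

Emit:
drive_tool([
  [0,[0,0,-0.0015],0],
  [0,[0,0,-0.0015],0],
  [0,[0,0,0],0],
])

```text
time: 9.4
ee_pos: [0.5194, 0.021, 0.0609]
tcp_rot: [180.0, 0.0, 83.0]
wrist_force: [0.6, 0.2, -4.0]
opening: 0.0529
```

Emit:
drive_tool([
  [0,[0,0,-0.001],0],
  [0,[0,0,-0.001],0],
  [0,[0,0,0],0],
])

```text
time: 9.78
ee_pos: [0.5196, 0.021, 0.0597]
tcp_rot: [179.9, -0.0, 83.0]
wrist_force: [-2.6, 0.4, 4.6]
opening: 0.0533
```

The tin is down: the wrist force went from -4 N to +4.6 N at the predicted height. Releasing and rising.

Emit:
drive_tool([
  [1,[0,0,0],0],
  [1,[0,0,0],0],
  [1,[0,0,0],0],
  [1,[0,0,0],0],
  [1,[0,0,0.03],0],
  [1,[0,0,0.04],0],
  [1,[0,0,0.04],0],
  [1,[0,0,0],0],
  [1,[0,0,0],0],
])

```text
time: 10.9
ee_pos: [0.5193, 0.021, 0.1681]
tcp_rot: [-180.0, 0.0, 83.0]
wrist_force: [0.8, 0.6, -0.5]
opening: 0.0853
```

```bash
python3 look.py w8; python3 tin.py w8 .012 .519 .02
```

```text
10.9 [0.5193 0.021  0.1681] [-179.97    0.     83.02] [ 2.3  0.1 -0.9 89.   0.  99.3] [ 0.8  0.6 -0.5] [-0.    0.04  0.03] 0.0853
toprect ((519.4071044921875, 21.19202423095703), (53.054805755615234, 54.726036071777344), 83.06486511230469) 1557 zmed 0.09746396660945536
lid circ ((519.6931762695312, 20.51056480407715), 22.939802169799805) 0.11194228821282151
wing ((519.9278564453125, 20.32209587097168), (12.445589065551758, 44.418251037597656), 12.981646537780762) 0.13407855535612706
red [0.52372126 0.00481254] blk [0.51995133 0.03123054] wing dir -81.8785472345593
mark [0.49424104 0.02401449 0.09784561] 25
label [0.49720988 0.045398   0.07636374] 4
```

View pics/w8.png

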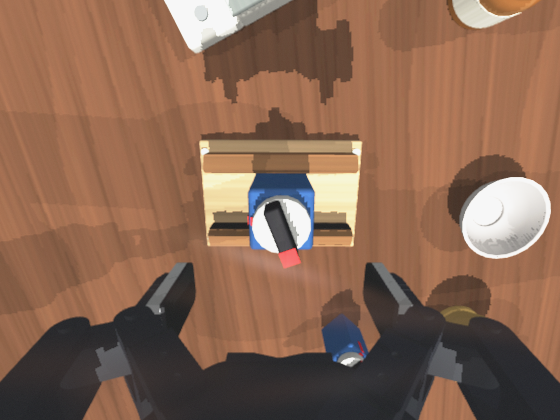

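The tin stands in the block with its body top at z = 97.5 mm. The tin's +x is at 173° and the wing points to -77°, so 110° is needed. The wing grip with enough joint-6 range is yaw -77°, so I'll turn the tool +200° up here first.

Emit:
drive_tool([
  [1,[0,0,0],10],
  [1,[0,0,0],10],
  [1,[0,0,0],10],
  [1,[0,0,0],10],
  [1,[0,0,0],10],
  [1,[0,0,0],10],
  [1,[0,0,0],10],
  [1,[0,0,0],10],
  [1,[0,0,0],10],
  [1,[0,0,0],10],
])

```text
time: 12.2
ee_pos: [0.5188, 0.021, 0.1672]
tcp_rot: [180.0, -0.1, -176.7]
wrist_force: [-0.1, 0.0, 0.1]
opening: 0.0856
```

Emit:
drive_tool([
  [1,[0,0,0],10],
  [1,[0,0,0],10],
  [1,[0,0,0],10],
  [1,[0,0,0],10],
  [1,[0,0,0],10],
  [1,[0,0,0],10],
  [1,[0,0,0],10],
  [1,[0,0,0],10],
  [1,[0,0,0],10],
  [1,[0,0,0],10],
])

```text
time: 13.45
ee_pos: [0.5188, 0.021, 0.1673]
tcp_rot: [179.9, 0.0, -76.7]
wrist_force: [-0.0, -0.3, 0.1]
opening: 0.0851
```

Emit:
drive_tool([
  [0.35,[0,0,0],0],
  [0.35,[0,0,0],0],
  [0.35,[0,0,0],0],
])

```text
time: 13.82
ee_pos: [0.5193, 0.021, 0.1685]
tcp_rot: [180.0, 0.0, -77.1]
wrist_force: [-0.8, 0.6, -0.3]
opening: 0.032
```

```bash
python3 look.py w9; python3 tin.py w9 .012 .5195 .0207;  python3 - <<'E'
from h import *
c=eyes.camera_params('wrist');K=np.array([[c['fx'],0,c['cx']],[0,c['fy'],c['cy']],[0,0,1]])
d=np.load('pics/w9.npz')['d'];C=cloud(d,K,np.array(c['mount']))*1000
m=(d>0)&(abs(C[...,1])>12)&(abs(C[...,1])<24)&(C[...,2]<-5)&(C[...,2]>-60); print('tip',np.sort(C[m][:,2])[-5:],m.sum())
E
```

```text
13.825 [0.5193 0.021  0.1685] [ 1.7998e+02  1.0000e-02 -7.7110e+01] [ 2.300e+00  1.000e-01 -9.000e-01  8.900e+01  0.000e+00 -1.006e+02] [-0.8  0.6 -0.3] [ 0.02  0.02 -0.01] 0.032
toprect ((519.8977661132812, 19.30143928527832), (53.4588623046875, 54.67353057861328), 83.10336303710938) 1551 zmed 0.09738841552864994
lid circ ((520.3505859375, 19.44412612915039), 22.831457138061523) 0.111885417111277
wing ((520.7481689453125, 19.192548751831055), (12.273982048034668, 44.091156005859375), 12.326638221740723) 0.13412626003070383
red [0.52393491 0.00349974] blk [0.51884593 0.02459943] wing dir -76.43994827920575
mark [0.49329641 0.02306565 0.09573877] 8
label [0.54207893 0.00911276 0.07938368] 25
tip [-11.61836022 -11.49848067 -11.43716843 -11.41059279 -10.8414748 ] 2952
```

View pics/w9.png

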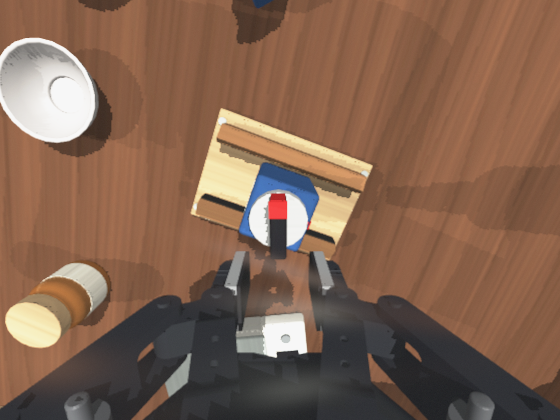

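The wing at (278,225) is in line between the jaws. Averaging the two half-turn views puts the tin axis at (0.520, 0.020). I'll descend until the tips are about 3 mm above the lid top and grip the wing.

Emit:
drive_tool([
  [0.35,[0.0007,-0.001,-0.03],0],
  [0.35,[0,0,-0.02],0],
  [0.35,[0,0,-0.012],0],
  [0.35,[0,0,0],0],
  [0.35,[0,0,0],0],
  [0,[0,0,0],0],
  [0,[0,0,0],0],
  [0,[0,0,0],0],
  [0,[0,0,0],0],
], grip_force=60)

```text
time: 15.0
ee_pos: [0.5205, 0.02, 0.1079]
tcp_rot: [-179.9, -0.0, -77.0]
wrist_force: [-0.8, 0.1, 6.7]
opening: 0.0105
```

```bash
python3 look.py w10
```

```text
15.0 [0.5205 0.02   0.1079] [-1.7991e+02 -2.0000e-02 -7.6980e+01] [   2.2    0.2   -7.5   82.2   -0.  -100.8] [-0.8  0.1  6.7] [-0.02  0.28  0.07] 0.0105
```

View pics/w10.png

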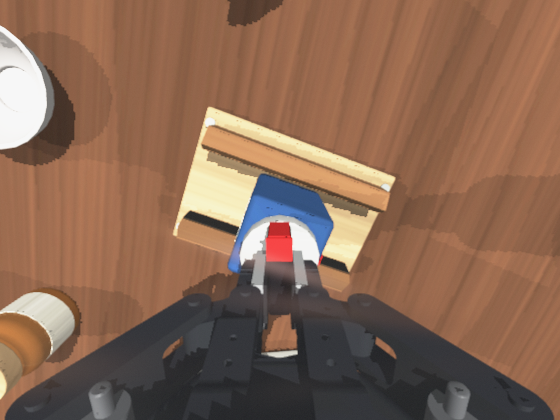

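The wing is held at 10.5 mm, which matches a 12 mm bar given this gripper's reading bias. Turning clockwise.

Emit:
drive_tool([
  [0,[0,0,0],-8],
  [0,[0,0,0],-8],
  [0,[0,0,0],-8],
  [0,[0,0,0],-8],
  [0,[0,0,0],-8],
  [0,[0,0,0],-8],
  [0,[0,0,0],-8],
  [0,[0,0,0],-8],
  [0,[0,0,0],-8],
  [0,[0,0,0],-8],
])

```text
time: 16.3
ee_pos: [0.5207, 0.0191, 0.1079]
tcp_rot: [-179.9, 0.1, -157.3]
wrist_force: [-0.5, -4.6, 6.0]
opening: 0.0109
```

```bash
python3 look.py w11
```

```text
16.3 [0.5207 0.0191 0.1079] [-1.7985e+02  6.0000e-02 -1.5726e+02] [  2.2   0.2  -7.5  82.2  -0.1 -20.6] [-0.5 -4.6  6. ] [-1.34  0.11  0.23] 0.0109
```

View pics/w11.png

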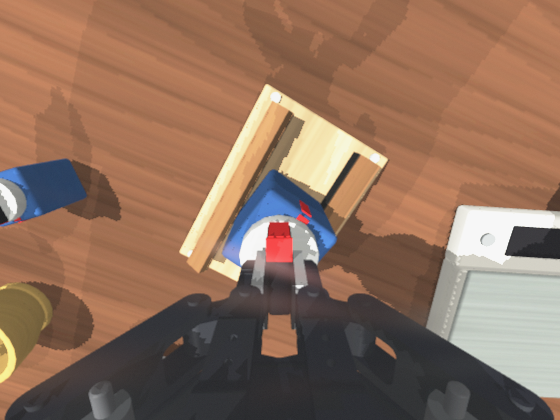

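The lid is turning at 0.23 N m, with the red mark at (305,212) coming round to the wing. Continuing.

Emit:
drive_tool([
  [0,[0,0,0],-8],
  [0,[0,0,0],-8],
  [0,[0,0,0],-8],
  [0,[0,0,0],-4],
  [0,[0,0,0],0],
])

```text
time: 16.98
ee_pos: [0.5208, 0.0189, 0.108]
tcp_rot: [-179.9, 0.1, 174.9]
wrist_force: [-1.0, -5.1, 6.2]
opening: 0.0107
```

```bash
python3 -c "
from h import *
o=monitor.get_obs();print(o['tcp_rot'],o['torque'],o['wrist_force'])"
```

```text
[-1.79880460e+02  1.33755095e-01  1.74926707e+02] [-1.36283985  0.05235182  0.03561552] [-1.02689679 -5.0514241   6.16074339]
```

Emit:
drive_tool([
  [0,[0,0,0],-2],
  [0,[0,0,0],-2],
  [0,[0,0,0],-1],
  [0,[0,0,0],0],
])

```text
time: 17.48
ee_pos: [0.5208, 0.0189, 0.108]
tcp_rot: [-179.9, 0.1, 170.0]
wrist_force: [-0.2, -5.5, 6.1]
opening: 0.0099
```

```bash
python3 look.py w12; python3 -c "
import cv2
cv2.imwrite('pics/w12c.png',cv2.resize(cv2.imread('pics/w12.png')[150:330,180:400],(720,589),interpolation=2))"
```

```text
17.475 [0.5208 0.0189 0.108 ] [-1.7988e+02  1.4000e-01  1.6997e+02] [ 2.2  0.2 -7.5 82.2 -0.1 12.2] [-0.2 -5.5  6.1] [-1.48  0.11  0.19] 0.0099
```

View pics/w12c.png

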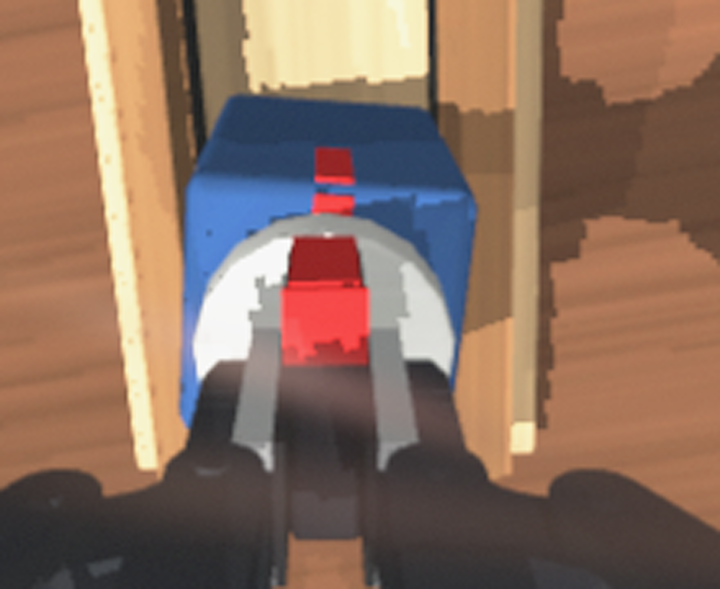

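Emit:
drive_tool([
  [0,[0,0,0],-1.5],
  [0,[0,0,0],-1.5],
  [0,[0,0,0],0],
])

```text
time: 17.9
ee_pos: [0.5208, 0.0189, 0.108]
tcp_rot: [-179.9, 0.2, 167.0]
wrist_force: [-0.1, -5.8, 7.0]
opening: 0.0102
```

```bash
python3 -c "
from h import *
o=monitor.get_obs();print(o['tcp_rot'],o['torque'],o['wrist_force'])"
```

```text
[-1.79890938e+02  1.52142306e-01  1.66961852e+02] [-1.49726039  0.14908337  0.16115305] [-0.12475449 -5.77938562  7.00861815]
```

Emit:
drive_tool([
  [0,[0,0,0],-1.5],
  [0,[0,0,0],-1.5],
  [0,[0,0,0],0],
])

```text
time: 18.27
ee_pos: [0.5207, 0.0188, 0.108]
tcp_rot: [-179.9, 0.2, 164.0]
wrist_force: [-0.1, -6.7, 7.3]
opening: 0.0104
```

```bash
python3 look.py w13; python3 -c "
import cv2
cv2.imwrite('pics/w13c.png',cv2.resize(cv2.imread('pics/w13.png')[150:330,180:400],(720,589),interpolation=2))"
```

```text
18.275 [0.5207 0.0188 0.108 ] [-1.7989e+02  1.5000e-01  1.6399e+02] [ 2.2  0.2 -7.5 82.2 -0.2 18.2] [-0.1 -6.7  7.3] [-1.58  0.27  0.51] 0.0104
```

View pics/w13c.png

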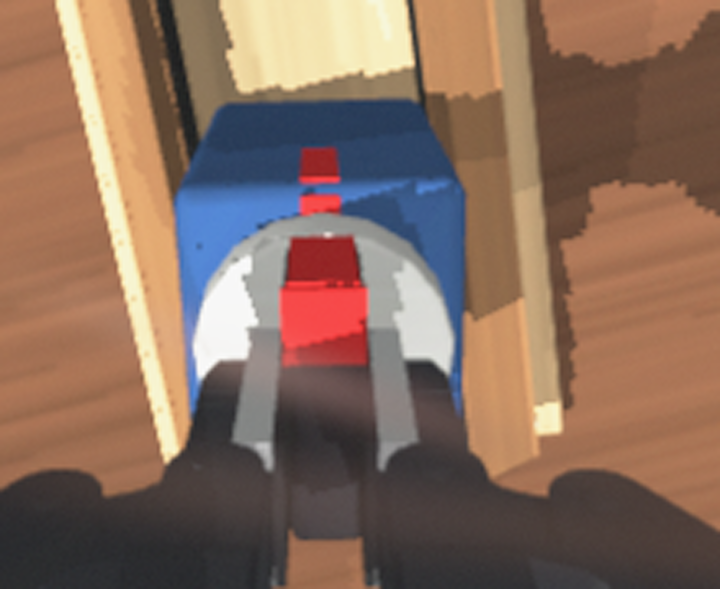

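The torque has risen to 0.51 N m and the wing lines up with the red mark. One more small turn should confirm the hard stop.

Emit:
drive_tool([
  [0,[0,0,0],-1],
  [0,[0,0,0],-1],
  [0,[0,0,0],0],
])

```text
time: 18.7
ee_pos: [0.5206, 0.0189, 0.108]
tcp_rot: [-179.9, 0.2, 162.0]
wrist_force: [0.6, -6.0, 7.0]
opening: 0.0101
```

```bash
python3 look.py w14
```

```text
18.7 [0.5206 0.0189 0.108 ] [-1.7989e+02  1.5000e-01  1.6204e+02] [ 2.2  0.2 -7.5 82.2 -0.2 20.1] [ 0.6 -6.   7. ] [-1.52  0.33  0.99] 0.0101
```

The torque is 0.99 N m, so that's a hard stop. I'll ease back 3° to unload, still on the tightening side, then open and rise.

Emit:
drive_tool([
  [0,[0,0,0],1.5],
  [0,[0,0,0],1.5],
  [0,[0,0,0],0],
  [0.5,[0,0,0],0],
  [0.5,[0,0,0],0],
  [0.5,[0,0,0],0],
  [0.5,[0,0,0.03],0],
  [0.5,[0,0,0.03],0],
  [1,[0,0,0],0],
  [1,[0,0,0],0],
])

```text
time: 20.0
ee_pos: [0.52, 0.0201, 0.1662]
tcp_rot: [-180.0, -0.0, 165.0]
wrist_force: [-0.2, -0.2, 0.1]
opening: 0.0769
```

```bash
python3 look.py w15; python3 tin.py w15 .012 .5195 .0207
```

```text
20.0 [0.52   0.0201 0.1662] [-1.7999e+02 -4.0000e-02  1.6503e+02] [ 2.2  0.2 -1.1 88.8  0.  17.2] [-0.2 -0.2  0.1] [ 0.03 -0.02  0.04] 0.0769
toprect ((517.419189453125, 18.764928817749023), (53.93165588378906, 53.95683288574219), 76.12495422363281) 1594 zmed 0.0973410980116261
lid circ ((518.006591796875, 18.86259651184082), 22.847230911254883) 0.11188450956611401
wing ((517.664306640625, 18.865110397338867), (12.081445693969727, 44.32688903808594), 76.26171875) 0.1340015722770192
red [0.50193236 0.0233063 ] blk [0.51818211 0.01937881] wing dir 166.41246664801218
mark [0.49317535 0.02517274 0.09280852] 86
```

View pics/w15.png

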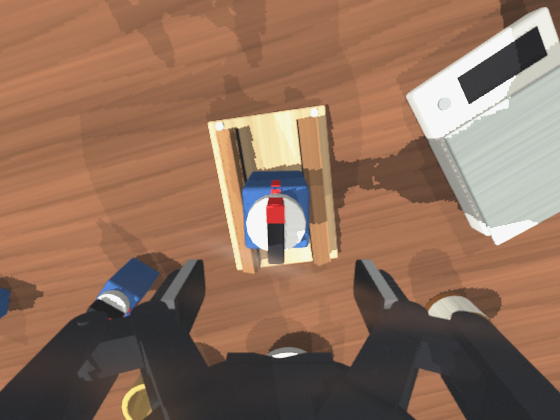

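The lid is tight: wing yaw 166.3° against tin yaw 166.1°. I'll turn the tool to yaw 76° so the jaws close along the rails, then pick up the tin.

Emit:
drive_tool([
  [1,[-0.001,-0.0005,0],-9.9],
  [1,[0,0,0],-9.9],
  [1,[0,0,0],-9.9],
  [1,[0,0,0],-9.9],
  [1,[0,0,0],-9.9],
  [1,[0,0,0],-9.9],
  [1,[0,0,0],-9.9],
  [1,[0,0,0],-9.9],
  [1,[0,0,0],-9.9],
  [1,[0,0,0],0],
])

```text
time: 21.3
ee_pos: [0.5187, 0.0195, 0.1658]
tcp_rot: [-179.9, 0.0, 76.0]
wrist_force: [0.2, -0.2, -1.2]
opening: 0.0853
```

```bash
python3 look.py w16; python3 tin.py w16 .012 .5185 .0195
```

```text
21.3 [0.5187 0.0195 0.1658] [-1.7992e+02  2.0000e-02  7.5980e+01] [  2.2   0.   -1.2  88.8   0.  106.2] [ 0.2 -0.2 -1.2] [-0.01 -0.02 -0.  ] 0.0853
toprect ((518.2437744140625, 19.932891845703125), (53.26920700073242, 54.61917495727539), 76.22360229492188) 1366 zmed 0.09742526926937722
lid circ ((518.4744262695312, 19.482606887817383), 22.9880313873291) 0.11199796498564737
wing ((518.238037109375, 19.42461395263672), (12.778732299804688, 44.041236877441406), 75.57965850830078) 0.13394688365056565
red [0.5031782  0.02351967] blk [0.52239602 0.02390405] wing dir -178.8541865308703
mark [0.49301504 0.0207491  0.09742787] 31
label [0.54322879 0.03979571 0.07029185] 8
```

View pics/w16.png

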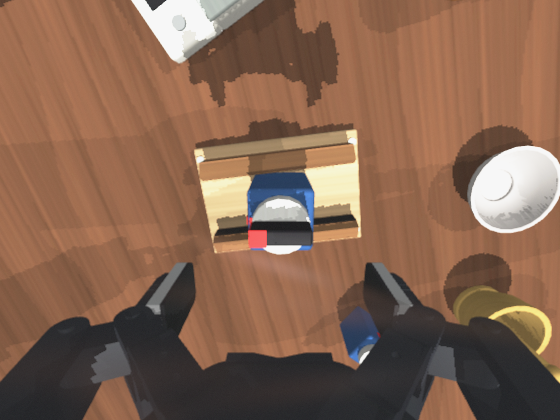

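Centred and aligned. Descending, gripping and lifting.

Emit:
drive_tool([
  [1,[0,0,-0.035],0],
  [1,[0,0,-0.035],0],
  [1,[0,0,-0.035],0],
  [1,[0,0,0],0],
  [0,[0,0,0],0],
  [0,[0,0,0],0],
  [0,[0,0,0],0],
  [0,[0,0,0],0],
  [0,[0,0,0],0],
], grip_force=60)

```text
time: 22.48
ee_pos: [0.5201, 0.0197, 0.0638]
tcp_rot: [179.8, -0.1, 76.0]
wrist_force: [-1.8, 1.0, 5.7]
opening: 0.0531
```

Emit:
drive_tool([
  [0,[0,0,0],3],
  [0,[0,0,0],3],
  [0,[0,0,0.005],0],
  [0,[0,0,0.015],0],
  [0,[0,0,0.03],0],
  [0,[0,0,0.03],0],
  [0,[0,0,0.03],0],
  [0,[0,0,0],0],
])

```text
time: 23.48
ee_pos: [0.5203, 0.0196, 0.1746]
tcp_rot: [179.7, -0.0, 81.9]
wrist_force: [1.1, -0.8, -4.6]
opening: 0.0531
```

Emit:
drive_tool([
  [0,[0.003,0.04,0],0],
  [0,[0.004,0.045,0],0],
  [0,[0.004,0.04,0],0],
  [0,[0,0,0],0],
  [0,[0,0,0],0],
])

```text
time: 24.1
ee_pos: [0.5297, 0.1443, 0.1707]
tcp_rot: [-179.9, 0.1, 81.9]
wrist_force: [0.4, -0.3, -5.1]
opening: 0.0527
```

```bash
python3 look.py w17
cat > pl.py <<'E'
from h import *
import sys
t=sys.argv[1]
a=np.load(f'pics/{t}.npz');o=np.load(f'pics/{t}o.npz');K,T=cam('wrist',o);C=cloud(a['d'],K,T);m=a['d']>0
b=m&(C[...,0]>.4)&(C[...,0]<.68)&(C[...,1]>.14)&(C[...,1]<.42)&(C[...,2]>.040)&(C[...,2]<.05)
print('platter',cv2.minAreaRect((C[b][:,:2]*1000).astype('f4')),np.median(C[b][:,2]),b.sum())
W=Ro.from_euler('xyz',o['tcp_rot'],degrees=True).as_matrix();L=(C-o['ee_pos'])@W
f=m&(abs(L[...,1])<.02)&(L[...,2]>-.03)&(L[...,2]<.03)&(L[...,0]>.02)&(L[...,0]<.04)
print('front face tool-x',np.percentile(L[f][:,0],[5,50,95]),f.sum(), np.polyfit(L[f][:,2],L[f][:,0],1))
E
python3 pl.py w17
```

```text
24.1 [0.5297 0.1443 0.1707] [-1.7991e+02  6.0000e-02  8.1930e+01] [ 15.2   4.2   3.6  89.5  -0.  113.3] [ 0.4 -0.3 -5.1] [ 0.02 -0.06  0.04] 0.0527
platter ((539.2136840820312, 266.15863037109375), (130.22659301757812, 129.9451141357422), 18.86568832397461) 0.04598038457449982 21383
front face tool-x [0.02598725 0.02634324 0.02667627] 2607 [0.00017022 0.02634085]
```

View pics/w17.png

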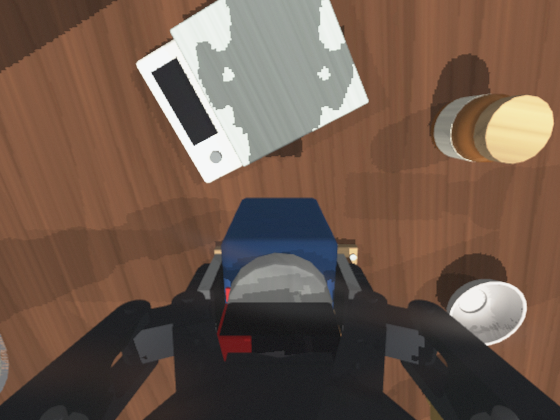

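The platter centre is at (0.539, 0.266). Moving over it and down.

Emit:
drive_tool([
  [0,[0.004,0.04,0],0],
  [0,[0.003,0.043,0],0],
  [0,[0.003,0.039,0],0],
  [0,[0,0,-0.02],0],
  [0,[0,0,-0.02],0],
  [0,[0,0,-0.02],0],
  [0,[0,0,0],0],
  [0,[0,0,0],0],
])

```text
time: 25.15
ee_pos: [0.5405, 0.266, 0.1127]
tcp_rot: [180.0, -0.0, 81.9]
wrist_force: [-0.0, 0.0, -4.6]
opening: 0.0529
```

```bash
python3 look.py w18;python3 pl.py w18
```

```text
25.15 [0.5405 0.266  0.1127] [ 1.7996e+02 -2.0000e-02  8.1870e+01] [ 26.2  11.3   5.1  83.7  -0.  124.3] [-0.   0.  -4.6] [-0.03 -0.04 -0.06] 0.0529
platter ((539.4176025390625, 266.4053955078125), (129.93484497070312, 129.60116577148438), 18.837827682495117) 0.04603225710778283 14349
front face tool-x [0.02599396 0.02634387 0.02668991] 2579 [-0.00027118  0.02633885]
```

Emit:
drive_tool([
  [0,[-0.001,0.001,-0.006],0],
  [0,[0,0,-0.005],0],
  [0,[0,0,-0.002],0],
  [0,[0,0,0],0],
])

```text
time: 25.7
ee_pos: [0.539, 0.2675, 0.0985]
tcp_rot: [-180.0, 0.0, 81.9]
wrist_force: [-0.4, -0.6, -4.3]
opening: 0.053
```

Emit:
drive_tool([
  [0,[0,0,-0.001],0],
  [0,[0,0,-0.001],0],
  [0,[0,0,0],0],
])

```text
time: 26.08
ee_pos: [0.5392, 0.2676, 0.097]
tcp_rot: [180.0, -0.0, 81.9]
wrist_force: [-0.6, -0.4, -3.5]
opening: 0.0528
```

Emit:
drive_tool([
  [0,[0,0,-0.001],0],
  [0,[0,0,-0.001],0],
  [0,[0,0,0],0],
])

```text
time: 26.45
ee_pos: [0.5392, 0.2677, 0.0969]
tcp_rot: [179.9, -0.1, 81.9]
wrist_force: [-4.8, -2.1, 9.8]
opening: 0.0528
```

Firm contact at 9.8 N. Releasing and rising.

Emit:
drive_tool([
  [1,[0,0,0.001],0],
  [1,[0,0,0],0],
  [1,[0,0,0],0],
  [1,[0,0,0],0],
  [1,[0,0,0.03],0],
  [1,[0,0,0.04],0],
  [1,[0,0,0.04],0],
  [1,[0,0,0.03],0],
  [1,[0,0,0],0],
  [1,[0,0,0],0],
])

```text
time: 27.7
ee_pos: [0.5391, 0.2674, 0.2348]
tcp_rot: [-180.0, 0.0, 81.9]
wrist_force: [-1.0, -0.6, -0.4]
opening: 0.0852
```

```bash
python3 look.py w19; python3 tin.py w19 .045 .539 .267; python3 pl.py w19 | head -1;  python3 - <<'E'
from h import *
shot('scene','s19');shot('side','d19')
E
```

```text
27.7 [0.5391 0.2674 0.2348] [-1.7995e+02  3.0000e-02  8.1920e+01] [ 26.4  12.7  20.3  97.6  -0.  124.5] [-1.  -0.6 -0.4] [-0.01  0.03 -0.02] 0.0852
toprect ((537.560546875, 268.1774597167969), (53.085845947265625, 54.57918167114258), 82.15581512451172) 1105 zmed 0.13040936133976444
lid circ ((537.8336181640625, 267.81854248046875), 22.831336975097656) 0.14494862652461454
wing ((537.544921875, 267.4658203125), (12.82961368560791, 44.303680419921875), 81.97100067138672) 0.16695803160185024
red [0.52256018 0.26984323] blk [0.54278536 0.27183188] wing dir -174.3844146167843
mark [0.51431635 0.27316971 0.13259728] 5
label [0.53318905 0.28869419 0.10380052] 23
platter ((539.1217041015625, 266.431396484375), (130.08615112304688, 129.6283721923828), 18.744333267211914) 0.04598887924055903 7490Traceback (most recent call last):
  File "pl.py", line 9, in <module>
    print('front face tool-x',np.percentile(L[f][:,0],[5,50,95]),f.sum(), np.polyfit(L[f][:,2],L[f][:,0],1))
                              ~~~~~~~~~~~~~^^^^^^^^^^^^^^^^^^^^^
    return _quantile_unchecked(
        a, q, axis, out, overwrite_input, method, keepdims, weights)
    return _ureduce(a,
                    func=_quantile_ureduce_func,
    ...<5 lines>...
                    overwrite_input=overwrite_input,
                    method=method)
    r = func(a, **kwargs)
    result = _quantile(arr,
                       quantiles=q,
    ...<2 lines>...
                       out=out,
                       weights=wgt)
    slices_having_nans = np.isnan(arr[-1, ...])
                                  ~~~^^^^^^^^^
IndexError: index -1 is out of bounds for axis 0 with size 0
```

View pics/w19.png

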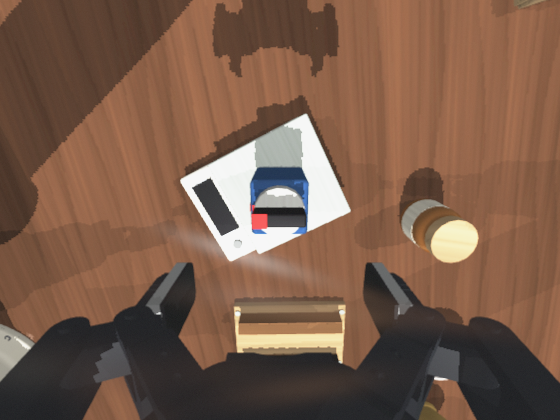

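View pics/s19.png

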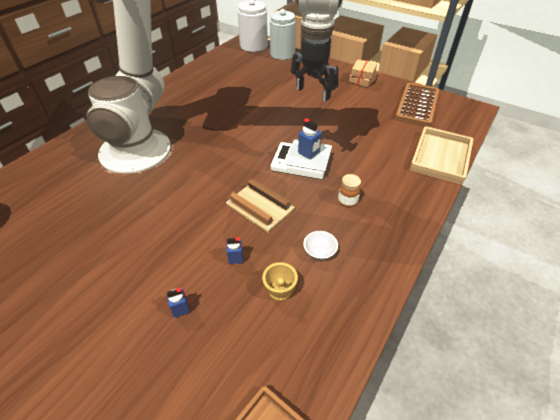

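View pics/d19.png

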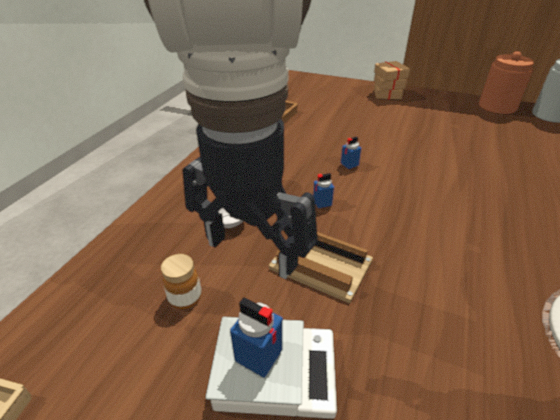

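The tin stands upright about 2 mm from the platter centre, and the wing is within 0.2° of the tin's x axis. The mortar at scene (280,281), dish at (320,245) and jar at (349,190) are where they started. Handing in.

```bash
python3 -c "
from workcell import job
print(job.job_done())"
```

```text
the job is handed in; nothing more can be done
None
```

I stood the large blue tin in the bracing block and let go. I then took the lid by its wing, turned it about 110° clockwise to the hard stop, and moved the shut tin to the scale. I handed the job in at about 28 s, and no verdict was reported.

**Last checks:**
- **Lid:** torque rose from about 0.2 to 1.0 N m at the stop, and on the scale the wing is within 0.2° of the tin's x axis.
- **Position:** the tin stands upright about 2 mm from the platter centre, with the gripper clear of it.
- **Bystanders:** the mortar, jar and dish look unmoved in the scene view.

**What disagreed:** the fingertips sit about 32 mm further back from the TCP than the interface text says. My first grip therefore closed on the lid rim instead of the body. Nothing was lifted or moved, and I measured the offset from the wrist depth and allowed for it from then on.

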